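# Lay out a broken jug for its record photograph

### The arm

A 6-joint arm with a two-finger parallel gripper is mounted at the origin on the work surface. World frame = base frame: x ahead of the robot, y to its left, z up, the work surface at z = 0. Lengths are in mm, angles in rad, forces in N, time in s.
With the tool pointing down it reaches from about 375 to 925 mm from the base axis. Payload 5.7 kg.
Tool frame: the origin (TCP) lies at the very end of the fingers, on their centre line; the grasp point (between the pads) lies 19 mm behind it; z points along the fingers, y is the line along which they close (so a half turn about z gives the same grasp; the last joint's range is limited). The gripper opens to 85 mm and grips with 20 to 120 N. Pads are 22 mm wide; open, the fingers measure 114 mm over their backs; the gripper's body (76 mm by 85 mm) begins 54 mm behind the grasp point. The pads swing forward as they close: fully open they stand 13 mm farther back than shut.
Start: joints at [1.232, 0.359, 1.51, -0, 1.272, -0.115], TCP at [133.157, 585.006, 231.267] pointing down, gripper open.
Joint ranges: [-2.97, 2.97], [-1.01, 2.36], [0.21, 2.38], [-0.96, 4.11], [0.2, 2.71], [-2.98, 2.98]. Speed limits (rad/s): [2.39, 2.39, 3.14, 3.14, 3.14, 3.14].

### API

Orientations are given as [roll, pitch, yaw] about the fixed x, y, z axes, in that order (R = Rz(yaw) Ry(pitch) Rx(roll)).
In Python, from bench import observe, capture, finish_job, recognise gives the robot as it stands.
- The arm moves only by the tool step_arm, never from a script. Its argument "moves" is a list of rows, each a list of 6 numbers: the shift along the tool's x, y, z in cm, then the turn, a rotation vector about the tool's x, y, z in degrees. In form: [[tx, ty, tz, rx, ry, rz], ...]. A call has 1 to 20 rows; each row shifts and turns the commanded pose from where the row before left it, along the tool's axes as they then stand; what a row does not reach is not made up. A row lasts 1/12 s, in which the tool goes at most 41.7 mm and 7.16 degrees, less where a joint would pass 70% of its speed; a pose out of reach is approached as far as the arm can. A call with a gripper value outside its range is refused whole. "fingers" is the opening, from 0 (shut) to 1 (fully open), set as the call begins (left out, the last holds). The fingers move at their own pace and stop on an object; "force" is the grip in N (left out, the last holds). Time passes only in rows, so rows that do not move let the fingers close. It gives the time, the measured TCP pose, the force, the opening and the grip force at its end, in the units of the state.
- observe(): the state, without advancing time (a new reading comes with each control period).
- capture(name): name is "scene" or "side" or "wrist"; returns a dict with "pixels" (384x512x3 uint8, blue, green, red), "range_z" (384x512 float32, mm along the optical axis (not along the pixel's ray), 0 where there is no reading), "fx", "fy", "cx", "cy" (pixels), "k1" (the pictures are not rectified: a ray, as slopes to the right and down, at radius r is drawn at 1 + k1 r^2 times it, then the intrinsics apply), "rvec" (rotation vector, rad) and "tvec" (3), from world to camera coordinates, as OpenCV has them. Camera axes: x right, y down, z forward; pixel columns grow to the right and rows downward; lengths in mm; the calibration is good to about 2 mm. A picture is of the moment at which its call begins.
- finish_job(): hands the job in; it is judged then, once.
Trained networks look in a picture, given as the dict that the camera call returned (one of the last four; its "shot" number tells which), for a name from the list of things; names that differ only in an ending like _2 or _b are one class to them, and where a whole thing is asked for, a point or a joint stands for the part that bears it (a point fixed in the world has none). Each returns a list of dicts, best first, with "score" (0 to 1); they miss things now and then, are a little off and sometimes report something else, mostly with a low value. They report only what shows in the picture. A call takes as long as a camera call. They do not tell look-alikes from the thing itself.
- recognise(label, picture): "rect" ([left, top, width, height] in pixels, round what is visible of it).
The state is a dict: "clock": time; "joint_positions": joint angles; "qd": joint speeds; "joint_torque": joint torques, N m; "tcp_pos": TCP position; "eef_rot": TCP orientation; "wrist_force": force on the tool from outside, world axes, zero at the start; "moment": the same for the moment, N m; "gripper_width": finger opening in mm; "grasp_force": force on a finger pad.
Only numpy, scipy, OpenCV 4.12 (cv2) and the standard library are available. Lean on these libraries where they do the work, as an engineer would, in place of code of your own. Each camera call takes 0.05 s, during which the arm holds its last target. There are 200 camera calls.

### The job

Lay out the broken red jug on the photo board around its belly sherd, which stays where it lies: rim sherd behind it with the lip away, base sherd in front with the foot towards the robot, handle on its right with both broken ends towards it, scale bar on its left running front to back (all as the robot sees it, along the belly sherd's own directions). Centre each on the belly sherd, square to it, with a gap of about 3 cm. Set them down gently, drop nothing, let go, and leave the grey sherds alone.

Things in the scene. Friction and masses are not known exactly. Their poses are not given: they have to be found in the camera images.
- belly_sherd: Belly sherd of the red jug, the largest, already on the photo board: two dark brown bands, a pale oval handle scar on its right (-y) side. A piece of curved wall lying hollow side down, loose, 110 g; 70 mm along x, 76 along y, 16 high. Origin: centre of its underside. x: up the jug, towards its mouth (roughly away from the robot); y: left; z: up. Stays where it is.
- rim_sherd: Rim sherd of the red jug: thick rounded lip along its +x edge, one dark brown band. Curved wall lying hollow side down, 60 g; 46 mm along x, 60 along y, 15 high at the crown (18 at the lip). Origin: centre of its underside. x: up the jug; z: up. Its x ends are upright: grip across the 46 mm at mid-width, where the 8 mm wall is 7 to 15 mm above what it lies on.
- base_sherd: Base sherd of the red jug: plain darker red, no paint, thick foot along its -x edge, that end closed by a bit of the pot's floor. Curved wall lying hollow side down, 70 g; 44 mm along x, 58 along y, 16 high (19 at the foot). Origin: centre of its underside. x: up the jug; z: up. Its x ends are upright: grip across the 44 mm at mid-width, 8 to 16 mm above what it lies on.
- handle_sherd: Handle of the red jug: C-shaped strap on its side, 80 mm along x, 38 along y, 22 high, 70 g. Origin: underside, centre of the 80 x 38 outline. Back of the C: bar along x, 12 mm thick, middle at x 0, y -13: grip it there across y, one finger inside the C (55 x 26 mm). Pale broken ends at x +-34, y +19, facing +y. Laid in place, its x points as the belly sherd's x.
- scale_bar: Photo scale bar: flat plastic bar in black and white blocks, 100 mm along x, 18 along y, 8 high, 20 g. Origin: centre of its underside. Both ends alike. Grip across the 18 mm. At the start it lies, as do all pieces but the belly sherd, on a white sheet of paper 2 mm thick.
- photo_board: Matt charcoal photo board, fixed, 290 mm along x, 250 along y, 5 mm thick; a row of small colour patches along its far (+x) edge. Origin: centre of its underside, on the table. It lies to the left or the right, turned by up to 20 degrees; the white paper lies on the other side.
- grey_rim: Rim sherd of another pot, grey, with a lip; 42 mm along x, 56 along y, 18 high. A bystander among the red pieces. Origin: centre of its underside. 
- grey_base: Base sherd of another pot, grey, with a foot; 40 mm along x, 54 along y, 19 high. A bystander among the red pieces. Origin: centre of its underside. 
Mind the look-alikes: they are no part of the job. There is more than one size of the scale_bar; the job needs the largest.

How it is judged:
By the outcome, as a careful person would: the job done as asked, in the order asked, and still so for the second after the job is handed in, with the robot touching nothing.
It also fails if it takes over 104 s, if anything falls off the work surface, if the arm or the gripper's body presses on something with over 40 N, if the wrist force passes 120 N, or if a joint passes its speed limit or range.

## Working session

There is one attempt and no reset: what is moved stays moved. The work goes in short steps, Python scripts to look and compute and a tool call to move; the robot and the scene stay as the last step left them, time stands still between calls to the robot, and variables do not carry over. Pictures are saved under pics/ and viewed, at most 14 in all, crops included, and the job is handed in when it is done.

Besides the shell and the picture viewer there is one more tool, called after "Call:" as name(argument=value, ...), one argument or row to a line, values as JSON. step_arm: Moves the arm, as the interface text tells. Its arguments: {"type":"object","properties":{"moves":{"type":"array","items":{"type":"array","items":{"type":"number"}}},"fingers":{"type":"number"},"force":{"type":"number"}},"required":["moves"]}

```bash
ls; mkdir -p pics; cat > h.py <<'E'
import numpy as np, cv2, pickle
from bench import observe, capture, finish_job, recognise
def grab(name):
    c=capture(name); R,_=cv2.Rodrigues(np.array(c["rvec"],float)); c["R"]=R; c["t"]=np.array(c["tvec"],float).ravel(); return c
def rays(c,uv):
    uv=np.atleast_2d(np.array(uv,float)); d=(uv-[c["cx"],c["cy"]])/[c["fx"],c["fy"]]; p=d.copy()
    for _ in range(8): p=d/(1+c["k1"]*(p**2).sum(1,keepdims=True))
    return np.c_[p,np.ones(len(p))]
def cloud(c):
    v,u=np.mgrid[:384,:512]; r=rays(c,np.c_[u.ravel(),v.ravel()])
    X=(r*c["range_z"].reshape(-1,1)-c["t"])@c["R"]
    return X.reshape(384,512,3)
def onplane(c,uv,z):
    r=rays(c,uv)@c["R"]; o=-c["R"].T@c["t"]
    return o+r*((z-o[2])/r[:,2:3])
def proj(c,X):
    q=np.atleast_2d(X)@c["R"].T+c["t"]; s=q[:,:2]/q[:,2:]; s=s*(1+c["k1"]*(s**2).sum(1,keepdims=True))
    return s*[c["fx"],c["fy"]]+[c["cx"],c["cy"]]
E
python3 - <<'E'
from h import *
print(observe())
ims=[]
for n in("scene","side","wrist"):
    c=grab(n); ims.append(c); pickle.dump(c,open(n+".pkl","wb")); print(n,-c["R"].T@c["t"],c["fx"],c["k1"])
    cv2.imwrite(f"pics/{n}0.png",cv2.resize(c["pixels"],(768,576)) if n=="scene" else c["pixels"])
    for l in("belly_sherd","rim_sherd","base_sherd","handle_sherd","scale_bar","photo_board","grey_rim","grey_base"):
        print(l,[(np.round(d["rect"]).tolist(),round(d["score"],2)) for d in recognise(l,c)])
E
```

```text
pics
{'clock': 0.0, 'joint_positions': array([ 1.23194178e+00,  3.59517510e-01,  1.51145609e+00,  2.06804031e-05,
        1.27250906e+00, -1.15101011e-01]), 'qd': array([-0.00234248,  0.00067552,  0.00116086, -0.00011782,  0.00045709,
        0.00056283]), 'joint_torque': array([-1.98630521e-03, -5.27612042e+01, -2.78620255e+01, -4.51957048e-04,
        1.33165295e-02, -1.35816913e-05]), 'tcp_pos': array([132.90257086, 584.3817317 , 230.43714916]), 'eef_rot': array([-3.13971742e+00, -2.36686358e-04,  2.91783280e+00]), 'wrist_force': array([ 0.02316556, -0.25747495,  1.09749363]), 'moment': array([-0.02893035, -0.00865037,  0.02607304]), 'grasp_force': 0.0, 'gripper_width': 85.83722109652258}
scene [1300.33696928  121.40631345  791.27442955] 429.55584872105794 -0.07113684395324002
belly_sherd [([365.0, 207.0, 30.0, 31.0], 0.83), ([225.0, 181.0, 22.0, 20.0], 0.72)]
rim_sherd [([195.0, 151.0, 29.0, 15.0], 0.6)]
base_sherd []
handle_sherd [([237.0, 155.0, 23.0, 15.0], 0.5)]
scale_bar [([129.0, 234.0, 26.0, 11.0], 0.73), ([169.0, 206.0, 36.0, 11.0], 0.63)]
photo_board [([320.0, 176.0, 112.0, 105.0], 0.62)]
grey_rim [([190.0, 177.0, 25.0, 12.0], 0.7)]
grey_base [([216.0, 213.0, 25.0, 11.0], 0.8)]
side [ 302.32640575 -912.29822052  600.07018213] 356.840131668056 -0.006785900338718101
belly_sherd []
rim_sherd [([215.0, 250.0, 27.0, 23.0], 0.87)]
base_sherd [([244.0, 216.0, 20.0, 22.0], 0.6)]
handle_sherd [([206.0, 222.0, 18.0, 26.0], 0.73)]
scale_bar [([293.0, 230.0, 27.0, 25.0], 0.73), ([335.0, 273.0, 16.0, 24.0], 0.64)]
photo_board [([180.0, 147.0, 91.0, 40.0], 0.67)]
grey_rim [([256.0, 241.0, 26.0, 21.0], 0.61)]
grey_base [([278.0, 214.0, 20.0, 14.0], 0.63)]
wrist [ 64.72757531 600.9608117  373.18541683] 266.2658433453013 -0.0610331703865638
belly_sherd []
rim_sherd []
base_sherd []
handle_sherd []
scale_bar []
photo_board [([72.0, 335.0, 56.0, 49.0], 0.63)]
grey_rim []
grey_base []
```

View pics/scene0.png

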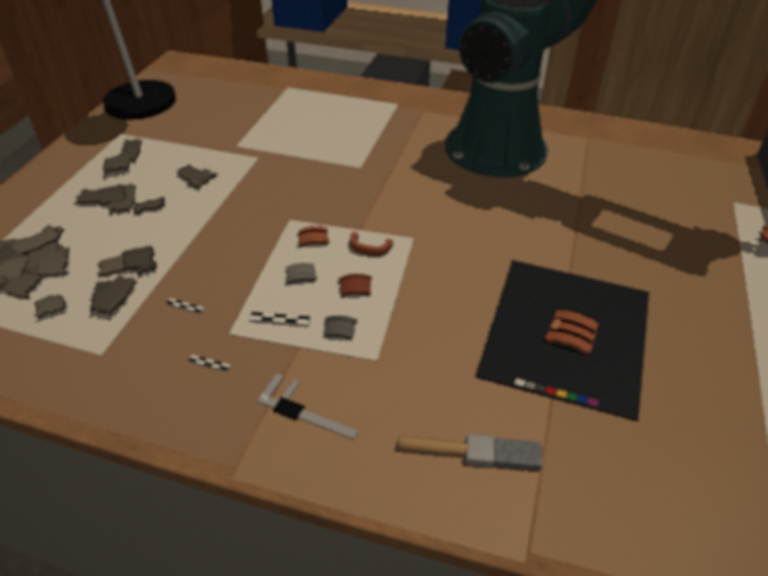

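View pics/wrist0.png

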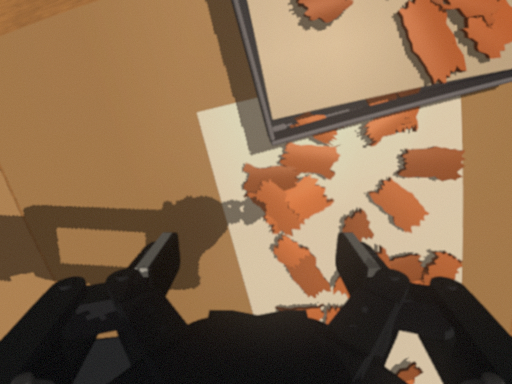

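```bash
python3 - <<'E'
from h import *
c=pickle.load(open("scene.pkl","rb")); X=cloud(c)
for n,(l,t,w,h) in dict(belly=(365,207,30,31),base=(225,181,22,20),rim=(195,151,29,15),handle=(237,155,23,15),bar2=(129,234,26,11),bar=(169,206,36,11),grim=(190,177,25,12),gbase=(216,213,25,11),board=(320,176,112,105)).items():
    print(n,np.round(onplane(c,[[l+w/2,t+h/2]],10)[0]),np.round(X[t+h//2,l+w//2]))
w=pickle.load(open("wrist.pkl","rb")); print("wrist R",np.round(w["R"],2), w["cx"],w["cy"])
E
```

```text
belly [537. 215.  10.] [547. 214.  22.]
base [ 537. -159.   10.] [ 545. -156.   18.]
rim [ 433. -274.   10.] [ 445. -270.   22.]
handle [ 417. -163.   10.] [ 408. -167.    3.]
bar2 [ 759. -317.   10.] [ 750. -324.   -1.]
bar [ 644. -252.   10.] [ 641. -253.    9.]
grim [ 535. -254.   10.] [ 543. -251.   18.]
gbase [ 635. -145.   10.] [ 640. -144.   17.]
board [560. 208.  10.] [566. 207.  17.]
wrist R [[ 0.22  0.98  0.  ]
 [ 0.94 -0.21  0.28]
 [ 0.27 -0.06 -0.96]] 257.33501154559497 189.0460315500489
```

The scene picture shows these positions (768-wide pixels):
- Board on the right, with the belly sherd at (573,330).
- Red rim at (312,236), handle at (370,244) and base at (355,285).
- Look-alikes: grey rim (300,272), grey base (340,326), and short scale bars (185,305) and (209,362). The large bar is at (280,318).

The wrist picture shows a tray and loose sherds under the start pose, none of them part of the job. Next I'll look at the board from above.

Call:
step_arm(
  moves=[
    [0,0,0,0,0,-6.4],
    [0,0,0,0,0,-6.4],
    [-2.65,-2.05,0,0,0,0],
    [-2.65,-2.05,0,0,0,0],
    [-2.65,-2.05,0,0,0,0],
    [-2.65,-2.05,0,0,0,0],
    [-2.65,-2.05,0,0,0,0],
    [-2.65,-2.05,0,0,0,0],
    [-2.65,-2.05,0,0,0,0],
    [-2.65,-2.05,0,0,0,0],
    [-2.65,-2.05,0,0,0,0],
    [-2.65,-2.05,0,0,0,0],
    [-2.65,-2.05,0,0,0,0],
    [-2.65,-2.05,0,0,0,0],
    [-2.65,-2.05,0,0,0,0],
    [-2.65,-2.05,0,0,0,0],
    [-2.65,-2.05,0,0,0,0],
    [-2.65,-2.05,0,0,0,0],
    [-2.65,-2.05,0,0,0,0],
    [-2.65,-2.05,0,0,0,0],
  ],
)

```text
clock: 3.02
tcp_pos: [611.2, 214.6, 231.3]
eef_rot: [-3.142, 0.0, 3.141]
wrist_force: [0.4, 0.5, 0.1]
gripper_width: 85.4
grasp_force: 0.0
```

```bash
python3 - <<'E'
from h import *
c=grab("wrist"); pickle.dump(c,open("b1.pkl","wb")); cv2.imwrite("pics/b1.png",c["pixels"]); print(observe()["tcp_pos"],-c["R"].T@c["t"])
E
```

```text
[617.00705036 210.39523984 231.3630136 ] [541.00935217 214.92735637 373.20558626]
```

Call:
step_arm(
  moves=[
    [0,-2,2.5,0,0,0],
    [0,-2,2.5,0,0,0],
    [0,-2,2,0,0,0],
    [0,0,0,0,0,0],
  ],
)

```text
clock: 3.4
tcp_pos: [606.7, 152.1, 156.7]
eef_rot: [-3.139, -0.008, 3.139]
wrist_force: [-0.4, 0.5, -0.6]
gripper_width: 85.2
grasp_force: 0.0
```

```bash
python3 - <<'E'
from h import *
c=grab("wrist"); pickle.dump(c,open("b2.pkl","wb")); cv2.imwrite("pics/b2.png",c["pixels"]); print(observe()["tcp_pos"])
for n in("b1","b2"):
    c=pickle.load(open(n+".pkl","rb")); X=cloud(c); hsv=cv2.cvtColor(c["pixels"],cv2.COLOR_BGR2HSV)
    # board: dark points between z -5..15
    P=X.reshape(-1,3); g=hsv.reshape(-1,3); m=(g[:,2]<70)&(abs(P[:,0]-560)<190)&(abs(P[:,1]-215)<180)&(P[:,2]>-10)&(P[:,2]<30)
    print("board z",np.percentile(P[m,2],[5,50,95]), "table z",np.median(P[(g[:,2]>90)&(abs(P[:,2])<15)&(P[:,0]>300),2]))
    m=(g[:,0]<15)&(g[:,1]>100)&(np.hypot(P[:,0]-540,P[:,1]-215)<70)&(P[:,2]>7)
    mm=cv2.morphologyEx(m.reshape(384,512).astype(np.uint8),cv2.MORPH_OPEN,np.ones((3,3)))
    Q=P[mm.ravel()>0]; print(n,len(Q),Q.min(0),Q.max(0),cv2.minAreaRect(Q[:,:2].astype(np.float32)))
E
```

```text
[607.92089229 154.01147528 158.82972204]
board z [2.98924727 4.35170889 5.64897451] table z -0.11602910163656452
b1 3077 [495.25194434 178.74186544  10.90503757] [572.52994354 256.97288223 373.20558626] ((533.4148559570312, 218.31198120117188), (72.13040161132812, 72.10564422607422), 81.94178009033203)
board z [3.21231652 4.32770625 5.54728838] table z -0.11690403129842926
b2 4508 [494.16702556 153.03392906  11.00329026] [607.1427938  258.50516405 299.20836413] ((536.6476440429688, 212.94398498535156), (97.22161865234375, 110.64582824707031), 34.18112564086914)
```

View pics/b2.png

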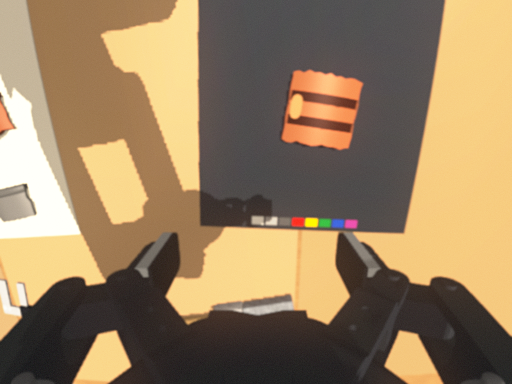

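b2 shows the belly sherd at (322,110): two dark bands, the scar on its left in the image, which is the robot's right, and the patches along the far edge. Next I'll fit its pose.

```bash
cat >> h.py <<'E'
def comps(c,lo,hi,zr,amin=150,box=None):
    """colour blobs in HSV range and height range -> list of (mask, points)"""
    X=cloud(c); hsv=cv2.cvtColor(c["pixels"],cv2.COLOR_BGR2HSV); m=cv2.inRange(hsv,lo,hi)>0
    m&=(X[...,2]>zr[0])&(X[...,2]<zr[1])
    if box: m&=(X[...,0]>box[0])&(X[...,0]<box[1])&(X[...,1]>box[2])&(X[...,1]<box[3])
    n,L,s,_=cv2.connectedComponentsWithStats(m.astype(np.uint8),connectivity=8)
    return [(L==i,X[L==i]) for i in range(1,n) if s[i,4]>amin]
def rect(Q): 
    (x,y),(a,b),t=cv2.minAreaRect(Q[:,:2].astype(np.float32)); return np.round([x,y,a,b,t],1)
E
python3 - <<'E'
from h import *
for n in("b1","b2"):
    c=pickle.load(open(n+".pkl","rb")); X=cloud(c)
    m,Q=max(comps(c,(0,90,40),(18,255,255),(3,40),box=(480,600,150,280)),key=lambda t:len(t[1]))
    # fill
    cnt,_=cv2.findContours(m.astype(np.uint8),cv2.RETR_EXTERNAL,cv2.CHAIN_APPROX_NONE); f=np.zeros((384,512),np.uint8); cv2.drawContours(f,cnt,-1,1,-1)
    Q=X[(f>0)&(X[...,2]>3)&(X[...,2]<40)]
    # plan-view: uniform weighting on 1mm grid
    print(n,len(Q),rect(Q),"zmax",np.percentile(Q[:,2],98),"zmin",np.percentile(Q[:,2],2))
    # bands
    v=cv2.cvtColor(c["pixels"],cv2.COLOR_BGR2HSV); er=cv2.erode(f,np.ones((3,3)))
    b=((er>0)&(v[...,2]<130)); k,L,s,_=cv2.connectedComponentsWithStats(b.astype(np.uint8))
    for i in range(1,k):
        if s[i,4]>60:
            B=X[L==i]; A=np.linalg.svd(B[:,:2]-B[:,:2].mean(0),full_matrices=False); d=A[2][0]; d=d*np.sign(d[1])
            print(" band",s[i,4],B.mean(0).round(1),"y-dir angle->yaw",np.degrees(np.arctan2(-d[0],d[1])).round(2),A[1].round())
    yaws=[]
    # extents for yaw candidates
    for a in range(-20,25,4):
        t=np.radians(a); e=np.array([np.cos(t),np.sin(t)]); g=np.array([-e[1],e[0]])
        p,q=np.percentile(Q[:,:2]@e,[.5,99.5]),np.percentile(Q[:,:2]@g,[.5,99.5]); cc=e*p.mean()+g*q.mean()
        print(a,np.diff(p).round(1),np.diff(q).round(1),cc.round(1))
    # board
    Xb=comps(c,(0,0,0),(180,255,75),(2,9),3000)
    for mm,Qb in Xb: print(" board",len(Qb),rect(Qb))
for i in range(3): print(observe()["tcp_pos"])
E
```

```text
b1 3647 [537.2 215.2  78.7  83.6  81.8] zmax 20.939653474122075 zmin 3.623242033766302
 band 64 [524.5 207.4  19. ] y-dir angle->yaw -8.63 [60.  9.]
 band 67 [528.7 243.6  21.7] y-dir angle->yaw 7.11 [67. 19.]
 band 152 [550.  218.3  22.5] y-dir angle->yaw -7.08 [249.  21.]
-20 [87.2] [82.5] [537.6 215.1]
-16 [84.4] [80.2] [537.6 215.1]
-12 [81.7] [77.7] [537.7 215.2]
-8 [80.1] [77.] [537.6 215. ]
-4 [80.9] [78.9] [537.6 214.9]
0 [82.5] [81.8] [537.5 214.8]
4 [84.8] [85.] [537.6 214.8]
8 [87.] [87.9] [537.8 214.6]
12 [89.1] [90.9] [538.  214.7]
16 [90.7] [93.2] [537.9 214.7]
20 [92.2] [95.2] [537.9 214.7]
24 [93.5] [97.] [537.9 214.8]
 board 28339 [536.7 208.7 242.7 269.6  87.7]
b2 5220 [532.8 220.9  78.1  78.8  81.4] zmax 20.876278156668025 zmin 3.9723520229493214
 band 117 [518.4 201.1  18.1] y-dir angle->yaw -17.78 [67. 20.]
 band 163 [525.  240.2  21. ] y-dir angle->yaw 3.57 [152.  33.]
 band 160 [543.4 197.6  21.6] y-dir angle->yaw -4.61 [112.  25.]
 band 174 [548.6 236.5  17.7] y-dir angle->yaw -7.46 [103.  28.]
-20 [82.2] [83.3] [533.2 220.7]
-16 [79.3] [80.9] [533.1 220.8]
-12 [77.1] [78.] [533.  220.6]
-8 [76.] [76.6] [532.7 220.7]
-4 [76.7] [78.4] [532.7 220.4]
0 [78.1] [81.1] [532.9 220.1]
4 [80.1] [83.8] [532.9 219.8]
8 [82.7] [86.4] [533.  219.8]
12 [85.] [88.4] [533.  219.6]
16 [87.] [90.5] [532.9 219.5]
20 [88.7] [92.2] [533.2 219.5]
24 [90.5] [93.4] [533.4 219.4]
[607.92089229 154.01147528 158.82972204]
[607.92089229 154.01147528 158.82972204]
[607.92089229 154.01147528 158.82972204]
```

The two views disagree by 5 mm because the arm was still settling. I'll retake with the arm at rest.

Call:
step_arm(
  moves=[
    [0,0,0,0,0,0],
    [0,0,0,0,0,0],
    [0,0,0,0,0,0],
    [0,0,0,0,0,0],
  ],
)

```text
clock: 3.78
tcp_pos: [610.8, 156.9, 162.5]
eef_rot: [3.141, 0.002, -3.141]
wrist_force: [-0.4, 0.6, -0.5]
gripper_width: 85.7
grasp_force: 0.0
```

```bash
cat >> h.py <<'E'
def fillq(c,m,X,z=(3,60)):
    cnt,_=cv2.findContours(m.astype(np.uint8),cv2.RETR_EXTERNAL,cv2.CHAIN_APPROX_NONE); f=np.zeros((384,512),np.uint8); cv2.drawContours(f,cnt,-1,1,-1)
    f=f>0; return f,X[f&(X[...,2]>z[0])&(X[...,2]<z[1])]
def belly(c,box=(480,600,150,280)):
    X=cloud(c); m,Q=max(comps(c,(0,90,40),(18,255,255),(3,40),box=box),key=lambda t:len(t[1])); f,Q=fillq(c,m,X)
    best=min(np.arange(-30,31,1),key=lambda a:box_at(Q,a)[1]*box_at(Q,a)[2]); return best,box_at(Q,best)
def box_at(Q,a):
    t=np.radians(a); e=np.array([np.cos(t),np.sin(t)]); g=np.array([-e[1],e[0]])
    p,q=np.percentile(Q[:,:2]@e,[.5,99.5]),np.percentile(Q[:,:2]@g,[.5,99.5]); return (e*p.mean()+g*q.mean()).round(1),np.ptp(p).round(1),np.ptp(q).round(1)
E
python3 - <<'E'
from h import *
for i in range(2):
    c=grab("wrist"); o=observe(); print(o["tcp_pos"],-c["R"].T@c["t"],belly(c))
pickle.dump(c,open("b2.pkl","wb"))
E
```

```text
[610.570959   156.76852681 162.32954092] [540.24365112 157.08998818 304.29888592] (np.int64(-7), (array([532.5, 219.8]), np.float64(75.7), np.float64(76.1)))
[610.42087532 156.58253317 162.11571809] [540.11460477 156.9717766  304.12062596] (np.int64(-9), (array([532.6, 219.8]), np.float64(75.9), np.float64(75.9)))
```

Call:
step_arm(
  moves=[
    [0,3,0,0,0,0],
    [0,3,0,0,0,0],
    [0,3,0,0,0,0],
    [0,0,0,0,0,0],
    [0,0,0,0,0,0],
    [0,0,0,0,0,0],
    [0,0,0,0,0,0],
    [0,0,0,0,0,0],
  ],
)

```text
clock: 4.55
tcp_pos: [610.0, 244.8, 161.3]
eef_rot: [-3.141, -0.0, 3.14]
wrist_force: [-0.8, 0.0, 0.2]
gripper_width: 85.5
grasp_force: 0.0
```

```bash
python3 - <<'E'
from h import *
for i in range(2):
    c=grab("wrist"); o=observe(); print(o["tcp_pos"],-c["R"].T@c["t"],belly(c))
pickle.dump(c,open("b3.pkl","wb")); c=grab("scene"); print(belly(c))
x0,y0,w,h=250,20,140,160
b=pickle.load(open("b3.pkl","rb")); u=proj(b,[[535,217,15]])[0].astype(int); print(u)
cv2.imwrite("pics/b3c.png",cv2.resize(b["pixels"][max(0,u[1]-60):u[1]+60,u[0]-80:u[0]+80],None,fx=4,fy=4))
E
```

```text
[610.09812048 244.8309357  161.3418713 ] [539.88427198 245.29101874 303.25629308] (np.int64(-7), (array([533. , 217.7]), np.float64(75.1), np.float64(75.2)))
[610.12609632 244.91657013 161.36260027] [539.92679853 245.29106364 303.26107038] (np.int64(-7), (array([533.1, 217.8]), np.float64(75.0), np.float64(75.2)))
(np.int64(-6), (array([525.3, 217.7]), np.float64(88.0), np.float64(77.3)))
[230 107]
```

View pics/b3c.png

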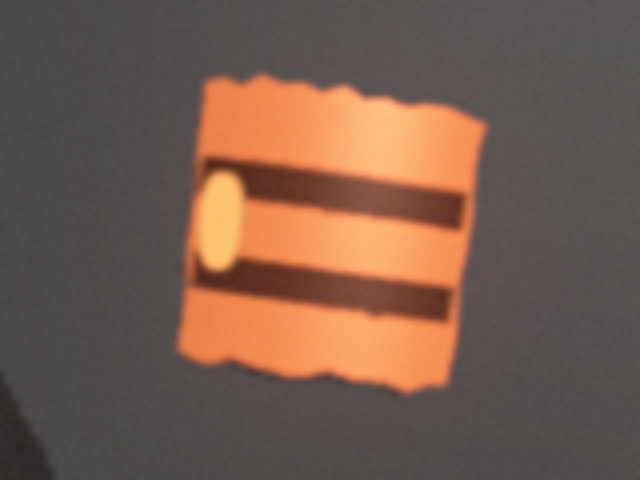

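b3c shows the belly sherd squarely, with bands tilted about 7.6° and the pale scar on its left in the image (robot's right). Its pose is about (533, 218.7), yaw −7.6°. On to the paper.

Call:
step_arm(
  moves=[
    [0.57,-3.26,-0.28,0,0,0],
    [0.57,-3.26,-0.28,0,0,0],
    [0.57,-3.26,-0.28,0,0,0],
    [0.57,-3.26,-0.28,0,0,0],
    [0.57,-3.26,-0.28,0,0,0],
    [0.57,-3.26,-0.28,0,0,0],
    [0.57,-3.26,-0.28,0,0,0],
    [0.57,-3.26,-0.28,0,0,0],
    [0.57,-3.26,-0.28,0,0,0],
    [0.57,-3.26,-0.28,0,0,0],
    [0.57,-3.26,-0.28,0,0,0],
    [0.57,-3.26,-0.28,0,0,0],
    [0.57,-3.26,-0.28,0,0,0],
    [0.57,-3.26,-0.28,0,0,0],
    [0,0,0,0,0,0],
    [0,0,0,0,0,0],
    [0,0,0,0,0,0],
    [0,0,0,0,0,0],
    [0,0,0,0,0,0],
  ],
)

```text
clock: 6.28
tcp_pos: [530.0, -209.3, 200.3]
eef_rot: [3.141, -0.001, -3.141]
wrist_force: [0.8, 0.2, -0.3]
gripper_width: 85.2
grasp_force: 0.0
```

```bash
python3 - <<'E'
from h import *
c=grab("wrist"); print(observe()["tcp_pos"]); pickle.dump(c,open("p1.pkl","wb")); cv2.imwrite("pics/p1.png",cv2.resize(c["pixels"],(768,576),interpolation=cv2.INTER_CUBIC))
E
```

```text
[ 530.11248114 -209.32717098  200.41719937]
```

Call:
step_arm(
  moves=[
    [-2,-2,0,0,0,0],
    [-2,-2,0,0,0,0],
    [-1,-2,0,0,0,0],
    [0,0,0,0,0,0],
    [0,0,0,0,0,0],
    [0,0,0,0,0,0],
    [0,0,0,0,0,0],
    [0,0,0,0,0,0],
  ],
)

```text
clock: 7.0
tcp_pos: [579.4, -269.4, 200.6]
eef_rot: [3.141, -0.001, -3.141]
wrist_force: [-0.4, 0.2, 0.1]
gripper_width: 85.1
grasp_force: 0.0
```

```bash
python3 - <<'E'
from h import *
c=grab("wrist"); print(observe()["tcp_pos"]); pickle.dump(c,open("p2.pkl","wb")); cv2.imwrite("pics/p2.png",c["pixels"])
box=(370,690,-330,-90)
for n in("p1","p2"):
    c=pickle.load(open(n+".pkl","rb")); X=cloud(c); hsv=cv2.cvtColor(c["pixels"],cv2.COLOR_BGR2HSV)
    pm=(hsv[...,2]>200)&(hsv[...,1]<50)&(X[...,0]>400)&(X[...,0]<680)&(X[...,1]<-120)&(X[...,1]>-300); print("paper z",np.median(X[pm][:,2]))
    for m,Q in comps(c,(0,110,30),(14,255,255),(4,60),150,box):
        f,Q=fillq(c,m,X); b=min(np.arange(-45,45),key=lambda a:np.prod(box_at(Q,a)[1:]))
        print(n,"red",len(Q),"hue/sat/val",np.median(hsv[f],0),b,box_at(Q,b),"z98",np.percentile(Q[:,2],98).round(1),"px",np.argwhere(f).mean(0).round()[::-1])
    for l in("rim_sherd","base_sherd","handle_sherd","scale_bar","grey_rim","grey_base"):
        print(l,[(np.round(d["rect"]).tolist(),round(d["score"],2)) for d in recognise(l,c)]) if n=="p2" else 0
E
```

```text
[ 579.5612285  -269.56461944  200.65042283]
paper z 1.4972498505706233
p1 red 1879 hue/sat/val [ 10. 157.  92.] 24 (array([ 429.7, -277. ]), np.float64(45.0), np.float64(55.8)) z98 19.1 px [200.  86.]
p1 red 949 hue/sat/val [ 10. 150.  96.] 0 (array([ 428.2, -167.2]), np.float64(36.4), np.float64(77.4)) z98 24.4 px [294.  86.]
p1 red 1370 hue/sat/val [  9. 156. 145.] 21 (array([ 534. , -157.4]), np.float64(42.9), np.float64(53.8)) z98 20.3 px [298. 173.]
paper z 1.4634124319159538
p2 red 2099 hue/sat/val [  9. 158.  93.] 23 (array([ 429.9, -277. ]), np.float64(45.4), np.float64(55.6)) z98 19.2 px [250.  41.]
p2 red 1197 hue/sat/val [ 10. 155.  94.] 1 (array([ 428.7, -167.8]), np.float64(37.2), np.float64(78.4)) z98 24.5 px [347.  41.]
p2 red 1472 hue/sat/val [  9. 156. 145.] 21 (array([ 534.2, -157.7]), np.float64(42.5), np.float64(53.3)) z98 20.0 px [347. 134.]
rim_sherd [([222.0, 12.0, 56.0, 59.0], 0.82)]
base_sherd [([322.0, 112.0, 50.0, 45.0], 0.87)]
handle_sherd [([312.0, 17.0, 75.0, 44.0], 0.66)]
scale_bar [([234.0, 206.0, 74.0, 21.0], 0.95), ([122.0, 223.0, 50.0, 15.0], 0.68), ([238.0, 110.0, 55.0, 47.0], 0.53), ([325.0, 196.0, 39.0, 33.0], 0.39)]
grey_rim [([235.0, 107.0, 55.0, 52.0], 0.89)]
grey_base [([323.0, 197.0, 42.0, 31.0], 0.79), ([494.0, 172.0, 18.0, 55.0], 0.24)]
```

View pics/p1.png

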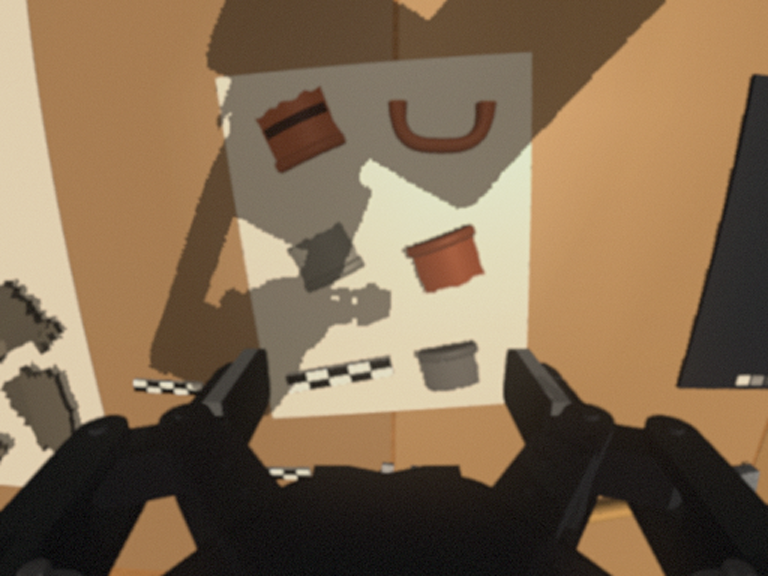

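p1 (768-wide) shows:
- Red rim (300,130), one band, lip towards +x.
- Handle (440,125), ends towards the robot.
- Red base (445,258), foot towards the robot.
- Grey rim (325,255) and grey base (448,365).
- Long bar on the paper (340,373), with short bars off the paper at (165,386) and (290,472).

My picks are the red, banded rim at (300,130), the plain red base, the only handle, and the bar on the paper. The crop check comes with the bar measurement.

```bash
python3 - <<'E'
from h import *
for n in("p1","p2"):
    c=pickle.load(open(n+".pkl","rb")); X=cloud(c)
    m=(X[...,2]>5.5)&(X[...,2]<14)&(X[...,0]>595)&(X[...,0]<690)&(X[...,1]>-320)&(X[...,1]<-185)
    k,L,s,_=cv2.connectedComponentsWithStats(m.astype(np.uint8)); i=1+s[1:,4].argmax(); Q=X[L==i]
    b=min(np.arange(-30,30,.5),key=lambda a:np.prod(box_at(Q,a)[1:])); print(n,len(Q),b,box_at(Q,b),"z",np.median(Q[:,2]))
p=c["pixels"]; cv2.imwrite("pics/p2c.png",cv2.resize(p[0:260,100:400],None,fx=2.2,fy=2.2,interpolation=cv2.INTER_CUBIC))
E
```

```text
p1 914 11.0 (array([ 644.5, -252.7]), np.float64(19.0), np.float64(100.0)) z 9.278725982064035
p2 953 11.0 (array([ 645.3, -252.6]), np.float64(17.9), np.float64(99.2)) z 9.506003350028628
```

View pics/p2c.png

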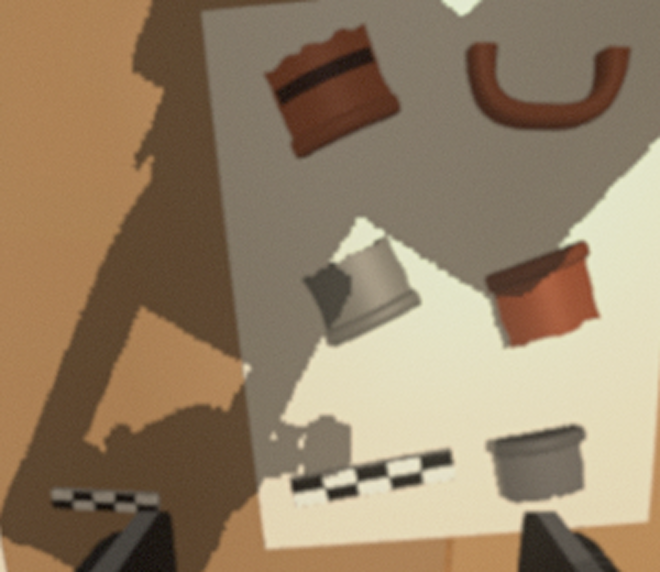

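Call:
step_arm(
  moves=[
    [0,0,0,0,0,6.65],
    [0,0,0,0,0,6.65],
    [0,0,0,0,0,6.65],
    [0,0,0,0,0,6.65],
    [0,0,0,0,0,6.65],
    [0,0,0,0,0,6.65],
    [0,0,0,0,0,6.65],
    [0,0,0,0,0,6.65],
    [0,0,0,0,0,6.65],
    [0,0,0,0,0,6.65],
    [1.33,-3.5,1.5,0,0,0],
    [1.33,-3.5,1.5,0,0,0],
    [1.33,-3.5,1.5,0,0,0],
    [1.33,-3.5,1.5,0,0,0],
    [0,0,2,0,0,0],
    [0,0,2,0,0,0],
    [0,0,2,0,0,0],
    [0,0,0,0,0,0],
    [0,0,0,0,0,0],
    [0,0,0,0,0,0],
  ],
  fingers=0.72,
  force=20,
)

```text
clock: 9.02
tcp_pos: [431.0, -278.0, 81.3]
eef_rot: [3.141, 0.001, 1.981]
wrist_force: [0.5, -0.5, -0.5]
gripper_width: 61.5
grasp_force: 0.0
```

```bash
cat >> h.py <<'E'
def go(x,y,yaw=None):
    o=observe(); y0=o["eef_rot"][2]; a=y0 if yaw is None else np.radians(yaw); d=np.array([x,y])-o["tcp_pos"][:2]
    print("tcp",o["tcp_pos"].round(1),"rot",np.degrees(o["eef_rot"]).round(1),"w",round(o["gripper_width"],1),"shift cm",((d@[[np.cos(a),np.sin(a)],[np.sin(a),-np.cos(a)]][0])/10).round(2),((d@[np.sin(a),-np.cos(a)])/10).round(2),"turn rz",0 if yaw is None else np.round((np.degrees(y0)-yaw+180)%360-180,1))
E
python3 - <<'E'
from h import *
go(430,-277,113.5)
E
```

```text
tcp [ 431.  -278.    81.3] rot [1.800e+02 1.000e-01 1.135e+02] w 61.5 shift cm 0.13 -0.06 turn rz -0.0
```

p2c confirms it: the banded red rim with its lip down in the image (335,95), the handle, the plain red base with its foot up (545,295), and the 100 mm bar on the paper (370,478).

Call:
step_arm(
  moves=[
    [0.05,-0.05,2,0,0,0],
    [0.05,0,2,0,0,0],
    [0,0,1.6,0,0,0],
    [0,0,1.1,0,0,0],
    [0,0,0.6,0,0,0],
    [0,0,0.4,0,0,0],
    [0,0,0.2,0,0,0],
    [0,0,0,0,0,0],
    [0,0,0,0,0,0],
    [0,0,0,0,0,0],
  ],
)

```text
clock: 9.85
tcp_pos: [430.0, -277.2, 2.2]
eef_rot: [3.141, 0.001, 1.981]
wrist_force: [-0.6, 0.8, 0.3]
gripper_width: 61.7
grasp_force: 0.0
```

Call:
step_arm(
  moves=[
    [0,0,0,0,0,0],
    [0,0,0,0,0,0],
    [0,0,0,0,0,0],
    [0,0,0,0,0,0],
    [0,0,0,0,0,0],
    [0,0,0,0,0,0],
    [0,0,0,0,0,0],
    [0,0,0,0,0,0],
  ],
  fingers=0.3,
  force=25,
)

```text
clock: 10.52
tcp_pos: [429.8, -277.1, 2.1]
eef_rot: [3.141, 0.001, 1.981]
wrist_force: [-0.3, -0.5, 6.1]
gripper_width: 45.3
grasp_force: 28.1
```

Call:
step_arm(
  moves=[
    [0,0,-0.2,0,0,0],
    [0,0,-0.4,0,0,0],
    [0,0,-0.8,0,0,0],
    [0,0,-1.5,0,0,0],
    [0,0,-2,0,0,0],
    [0,0,-2,0,0,0],
    [0,0,-2,0,0,0],
    [0,0,0,0,0,0],
    [0,0,0,0,0,0],
    [0,0,0,0,0,0],
  ],
)

```text
clock: 11.35
tcp_pos: [429.2, -276.6, 90.4]
eef_rot: [-3.141, -0.0, 1.981]
wrist_force: [-0.5, 0.3, -0.1]
gripper_width: 45.2
grasp_force: 27.5
```

```bash
python3 - <<'E'
from h import *
o=observe(); print(o["wrist_force"],o["grasp_force"])
go(620.2,207.1,82.4)
c=grab("wrist"); pickle.dump(c,open("g1.pkl","wb")); cv2.imwrite("pics/g1.png",c["pixels"])
E
```

```text
[-0.45084846  0.25666185 -0.12368822] 27.46338999189902
tcp [ 429.2 -276.6   90.4] rot [-180.    -0.   113.5] w 45.2 shift cm 50.47 12.53 turn rz 31.1
```

View pics/g1.png

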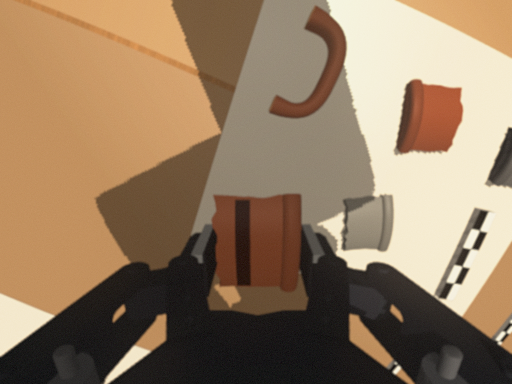

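g1 shows the rim held squarely between the pads, centred at (258,242) with its lip at the right finger (tool +y). Carry it to the board.

Call:
step_arm(
  moves=[
    [0,0,0,0,0,6.22],
    [0,0,0,0,0,6.22],
    [0,0,0,0,0,6.22],
    [0,0,0,0,0,6.22],
    [0,0,0,0,0,6.22],
    [2,0.5,0,0,0,0],
    [3.6,0.9,0,0,0,0],
    [3.6,0.9,0,0,0,0],
    [3.6,0.9,0,0,0,0],
    [3.6,0.9,0,0,0,0],
    [3.6,0.9,0,0,0,0],
    [3.6,0.9,0,0,0,0],
    [3.6,0.9,0,0,0,0],
    [3.6,0.9,0,0,0,0],
    [3.6,0.9,0,0,0,0],
    [3.6,0.9,0,0,0,0],
    [3.6,0.9,0,0,0,0],
    [3.6,0.9,0,0,0,0],
    [3.6,0.9,0,0,0,0],
    [1.7,0.3,0,0,0,0],
  ],
)

```text
clock: 13.07
tcp_pos: [621.4, 211.2, 89.0]
eef_rot: [-3.141, -0.001, 1.44]
wrist_force: [0.1, -0.3, 0.3]
gripper_width: 45.4
grasp_force: 27.4
```

Call:
step_arm(
  moves=[
    [0,0,0,0,0,0],
    [0,0,0,0,0,0],
    [0,0,0,0,0,0],
    [0,0,0,0,0,0],
  ],
)

```text
clock: 13.4
tcp_pos: [619.3, 205.5, 89.8]
eef_rot: [-3.14, 0.001, 1.437]
wrist_force: [-0.0, 0.4, -0.8]
gripper_width: 45.0
grasp_force: 27.4
```

```bash
cat >> h.py <<'E'
def held(c,zr,yaw,box):
    X=cloud(c); m,Q=max(comps(c,(0,90,30),(16,255,255),zr,box=box),key=lambda t:len(t[1])); f,Q=fillq(c,m,X,zr)
    b=min(np.arange(yaw-15,yaw+15.1,1),key=lambda a:np.prod(box_at(Q,a)[1:])); return len(Q),b,box_at(Q,yaw),np.percentile(Q[:,2],[2,98]).round(1)
E
python3 - <<'E'
from h import *
go(620.2,207.1,82.4)
c=grab("wrist"); pickle.dump(c,open("g2.pkl","wb"))
print(held(c,(70,130),-7.6,(560,680,150,270))); 
c1=pickle.load(open("g1.pkl","rb")); print(held(c1,(70,130),23.5,(370,490,-340,-220)))
print(belly(c))
E
```

```text
tcp [619.3 205.5  89.8] rot [-1.799e+02  1.000e-01  8.230e+01] w 45.0 shift cm 0.17 0.06 turn rz -0.1
(8054, np.float64(-6.600000000000001), (array([619.5, 205.7]), np.float64(46.3), np.float64(57.2)), array([ 96.8, 122.4]))
(7863, np.float64(24.5), (array([ 429.4, -276.4]), np.float64(45.9), np.float64(57.3)), array([ 97.5, 107.3]))
(np.int64(-7), (array([529.2, 216.4]), np.float64(80.9), np.float64(76.2)))
```

Call:
step_arm(
  moves=[
    [0.15,0.05,2,0,0,0.6],
    [0,0,2,0,0,0],
    [0,0,1.6,0,0,0],
    [0,0,1.1,0,0,0],
    [0,0,0.7,0,0,0],
    [0,0,0.4,0,0,0],
    [0,0,0.3,0,0,0],
    [0,0,0.15,0,0,0],
    [0,0,0,0,0,0],
    [0,0,0,0,0,0],
    [0,0,0,0,0,0],
  ],
)

```text
clock: 14.37
tcp_pos: [621.6, 208.7, 8.6]
eef_rot: [3.141, -0.0, 1.427]
wrist_force: [0.1, -0.3, -0.2]
gripper_width: 45.6
grasp_force: 27.4
```

Call:
step_arm(
  moves=[
    [-0.15,-0.1,0,0,0,0],
    [0,0,0.1,0,0,0],
    [0,0,0.1,0,0,0],
    [0,0,0.1,0,0,0],
    [0,0,0.03,0,0,0],
    [0,0,0,0,0,0],
    [0,0,0,0,0,0],
    [0,0,0,0,0,0],
  ],
)

```text
clock: 15.03
tcp_pos: [620.0, 207.2, 5.1]
eef_rot: [3.141, 0.0, 1.427]
wrist_force: [-0.8, 0.0, 5.9]
gripper_width: 45.1
grasp_force: 28.0
```

Call:
step_arm(
  moves=[
    [0,0,0,0,0,0],
    [0,0,0,0,0,0],
    [0,0,0,0,0,0],
    [0,0,0,0,0,0],
    [0,0,-0.3,0,0,0],
    [0,0,-0.6,0,0,0],
    [0,0,-1.2,0,0,0],
    [0,0,-2,0,0,0],
    [0,0,-3,0,0,0],
    [0,0,-3,0,0,0],
    [0,0,0,0,0,0],
    [0,0,0,0,0,0],
    [0,0,0,0,0,0],
    [0,0,0,0,0,0],
  ],
  fingers=0.66,
)

```text
clock: 16.2
tcp_pos: [619.0, 207.0, 105.0]
eef_rot: [-3.14, 0.001, 1.427]
wrist_force: [0.5, -0.2, -0.3]
gripper_width: 56.4
grasp_force: 0.0
```

```bash
python3 - <<'E'
from h import *
c=grab("wrist"); pickle.dump(c,open("g3.pkl","wb"))
print(held(c,(6,40),-7.6,(580,680,150,270)), belly(c,(480,580,150,280)))
go(534.1,-157.5,111)
E
```

```text
(2873, np.float64(-7.600000000000001), (array([620. , 207.1]), np.float64(45.7), np.float64(57.5)), array([12.2, 22.1])) (np.int64(-8), (array([529.2, 216.6]), np.float64(79.8), np.float64(75.9)))
tcp [618.8 207.  104.6] rot [-1.799e+02  1.000e-01  8.180e+01] w 56.5 shift cm -30.99 -20.97 turn rz -29.2
```

Call:
step_arm(
  moves=[
    [0,0,0,0,0,-5.85],
    [0,0,0,0,0,-5.85],
    [0,0,0,0,0,-5.85],
    [0,0,0,0,0,-5.85],
    [0,0,0,0,0,-5.85],
    [-3.1,-2.1,0,0,0,0],
    [-3.1,-2.1,0,0,0,0],
    [-3.1,-2.1,0,0,0,0],
    [-3.1,-2.1,0,0,0,0],
    [-3.1,-2.1,0,0,0,0],
    [-3.1,-2.1,0,0,0,0],
    [-3.1,-2.1,0,0,0,0],
    [-3.1,-2.1,0,0,0,0],
    [-3.1,-2.1,0,0,0,0],
    [-3.1,-2.1,0,0,0,0],
    [0,0,0,0,0,0],
    [0,0,0,0,0,0],
    [0,0,0,0,0,0],
    [0,0,0,0,0,0],
  ],
  fingers=0.72,
)

```text
clock: 17.83
tcp_pos: [534.8, -156.2, 105.1]
eef_rot: [-3.141, -0.001, 1.939]
wrist_force: [1.7, -0.3, -0.0]
gripper_width: 61.6
grasp_force: 0.0
```

```bash
python3 - <<'E'
from h import *
c=grab("wrist"); pickle.dump(c,open("g4.pkl","wb")); print(held(c,(4,40),21,(480,590,-215,-100))); go(534.1,-157.5,111)
cv2.imwrite("pics/g4.png",c["pixels"])
E
```

```text
(2649, np.float64(20.0), (array([ 534.4, -156.3]), np.float64(43.9), np.float64(54.7)), array([ 9.7, 20.1]))
tcp [ 535.  -156.   105.3] rot [-1.800e+02 -1.000e-01  1.111e+02] w 61.4 shift cm -0.1 -0.14 turn rz 0.1
```

View pics/g4.png

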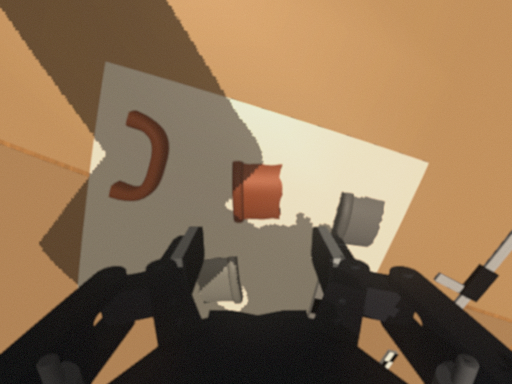

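g4 shows the base sherd at (258,192), square to the fingers with the foot on the left finger side. Descend and grip.

Call:
step_arm(
  moves=[
    [-0.05,-0.1,2.5,0,0,0],
    [0,0,2.5,0,0,0],
    [0,0,2,0,0,0],
    [0,0,1.4,0,0,0],
    [0,0,0.9,0,0,0],
    [0,0,0.5,0,0,0],
    [0,0,0.3,0,0,0],
    [0,0,0.15,0,0,0],
    [0,0,0,0,0,0],
    [0,0,0,0,0,0],
    [0,0,0,0,0,0],
  ],
)

```text
clock: 18.8
tcp_pos: [535.0, -158.6, 4.0]
eef_rot: [3.141, 0.001, 1.938]
wrist_force: [-0.4, 0.2, -0.1]
gripper_width: 61.1
grasp_force: 0.0
```

Call:
step_arm(
  moves=[
    [0,0,0,0,0,0],
    [0,0,0,0,0,0],
    [0,0,0,0,0,0],
    [0,0,0,0,0,0],
    [0,0,0,0,0,0],
    [0,0,0,0,0,0],
    [0,0,0,0,0,0],
  ],
  fingers=0.3,
  force=25,
)

```text
clock: 19.38
tcp_pos: [534.8, -158.5, 3.8]
eef_rot: [3.141, 0.001, 1.938]
wrist_force: [0.2, 1.0, 5.3]
gripper_width: 43.4
grasp_force: 26.9
```

Call:
step_arm(
  moves=[
    [0,0,-0.2,0,0,0],
    [0,0,-0.4,0,0,0],
    [0,0,-0.8,0,0,0],
    [0,0,-1.5,0,0,0],
    [0,0,-2,0,0,0],
    [0,0,-2,0,0,0],
    [0,0,-2,0,0,0],
    [0,0,0,0,0,5.72],
    [0,0,0,0,0,5.72],
    [0,0,0,0,0,5.72],
    [0,0,0,0,0,5.72],
    [0,0,0,0,0,5.72],
    [0,0,0,0,0,0],
    [0,0,0,0,0,0],
    [0,0,0,0,0,0],
  ],
)

```text
clock: 20.63
tcp_pos: [534.4, -158.4, 92.5]
eef_rot: [3.142, 0.0, 1.441]
wrist_force: [0.3, 0.2, -1.1]
gripper_width: 43.3
grasp_force: 26.3
```

```bash
python3 - <<'E'
from h import *
go(446.8,230.2,82.4)
E
```

```text
tcp [ 534.4 -158.4   92.5] rot [180.    0.   82.6] w 43.3 shift cm 37.36 -13.82 turn rz 0.2
```

Call:
step_arm(
  moves=[
    [1.86,-0.69,0,0,0,0.2],
    [3.55,-1.31,0,0,0,0],
    [3.55,-1.31,0,0,0,0],
    [3.55,-1.31,0,0,0,0],
    [3.55,-1.31,0,0,0,0],
    [3.55,-1.31,0,0,0,0],
    [3.55,-1.31,0,0,0,0],
    [3.55,-1.31,0,0,0,0],
    [3.55,-1.31,0,0,0,0],
    [3.55,-1.31,0,0,0,0],
    [3.55,-1.31,0,0,0,0],
    [0,0,0,0,0,0],
    [0,0,0,0,0,0],
    [0,0,0,0,0,0],
    [0,0,0,0,0,0],
    [0,0,0,0,0,0],
  ],
)

```text
clock: 21.97
tcp_pos: [448.5, 229.2, 92.2]
eef_rot: [-3.141, 0.0, 1.434]
wrist_force: [-0.4, -0.2, -1.3]
gripper_width: 43.2
grasp_force: 26.3
```

```bash
python3 - <<'E'
from h import *
go(446.8,230.2,82.4)
c=grab("wrist"); pickle.dump(c,open("g5.pkl","wb"))
print(held(c,(70,130),-7.6,(390,500,170,290)),belly(c))
E
```

```text
tcp [448.5 229.2  92.2] rot [-180.     0.    82.1] w 43.2 shift cm 0.08 -0.19 turn rz -0.3
(7565, np.float64(-8.600000000000001), (array([449.2, 231.3]), np.float64(44.1), np.float64(55.5)), array([ 97.8, 120.3])) (np.int64(-8), (array([536.8, 215.4]), np.float64(79.0), np.float64(76.6)))
```

Call:
step_arm(
  moves=[
    [-0.14,-0.22,2,0,0,-0.6],
    [0,0,2,0,0,0],
    [0,0,1.6,0,0,0],
    [0,0,1.1,0,0,0],
    [0,0,0.7,0,0,0],
    [0,0,0.4,0,0,0],
    [0,0,0.3,0,0,0],
    [0,0,0.15,0,0,0],
    [0,0,0,0,0,0],
    [0,0,0,0,0,0],
    [0,0,0,0,0,0],
    [0,0,0,0,0,0],
  ],
)

```text
clock: 23.02
tcp_pos: [446.2, 229.5, 10.1]
eef_rot: [3.141, -0.0, 1.446]
wrist_force: [0.4, -0.1, -1.0]
gripper_width: 43.5
grasp_force: 26.3
```

```bash
python3 - <<'E'
from h import *
go(446.1,228.1,82.7)
E
```

```text
tcp [446.2 229.5  10.1] rot [180.   -0.   82.8] w 43.5 shift cm -0.14 0.01 turn rz 0.1
```

Call:
step_arm(
  moves=[
    [-0.13,0,0.1,0,0,0],
    [0,0,0.1,0,0,0],
    [0,0,0.08,0,0,0],
    [0,0,0.05,0,0,0],
    [0,0,0,0,0,0],
    [0,0,0,0,0,0],
    [0,0,0,0,0,0],
  ],
)

```text
clock: 23.6
tcp_pos: [445.7, 228.0, 6.8]
eef_rot: [3.142, 0.0, 1.446]
wrist_force: [-1.4, -0.6, 6.0]
gripper_width: 43.4
grasp_force: 27.0
```

Call:
step_arm(
  moves=[
    [0,0,0,0,0,0],
    [0,0,0,0,0,0],
    [0,0,0,0,0,0],
    [0,0,0,0,0,0],
    [0,0,-0.3,0,0,0],
    [0,0,-0.6,0,0,0],
    [0,0,-1.2,0,0,0],
    [0,0,-2,0,0,0],
    [0,0,-3,0,0,0],
    [0,0,-3,0,0,0],
    [0,0,0,0,0,0],
    [0,0,0,0,0,0],
    [0,0,0,0,0,0],
    [0,0,0,0,0,0],
  ],
  fingers=0.64,
)

```text
clock: 24.77
tcp_pos: [444.7, 227.7, 106.5]
eef_rot: [-3.14, 0.001, 1.446]
wrist_force: [-1.0, -0.2, -0.0]
gripper_width: 54.5
grasp_force: 0.0
```

```bash
python3 - <<'E'
from h import *
c=grab("wrist"); pickle.dump(c,open("g6.pkl","wb"))
print(held(c,(6,40),-7.6,(390,485,170,290)), belly(c,(490,590,150,280)))
go(441.5,-167.5,90)
E
```

```text
(2815, np.float64(-7.600000000000001), (array([446.4, 229.6]), np.float64(44.5), np.float64(56.0)), array([12.4, 23.2])) (np.int64(-8), (array([536.4, 215.8]), np.float64(78.1), np.float64(76.0)))
tcp [444.6 227.7 106.3] rot [-1.799e+02  1.000e-01  8.280e+01] w 55.0 shift cm -39.52 -0.31 turn rz -7.2
```

Call:
step_arm(
  moves=[
    [0,0,0,0,0,-3.7],
    [0,0,0,0,0,-3.7],
    [-2.0,0,0,0,0,0],
    [-3.6,0,0,0,0,0],
    [-3.6,0,0,0,0,0],
    [-3.6,0,0,0,0,0],
    [-3.6,0,0,0,0,0],
    [-3.6,0,0,0,0,0],
    [-3.6,0,0,0,0,0],
    [-3.6,0,0,0,0,0],
    [-3.6,0,0,0,0,0],
    [-3.6,0,0,0,0,0],
    [-3.6,0,0,0,0,0],
    [-1.6,0,0,0,0,0],
    [0,0,0,0,0,0],
    [0,0,0,0,0,0],
    [0,0,0,0,0,0],
    [0,0,0,0,0,0],
    [0,0,0,0,0,0],
  ],
  fingers=0.3,
)

```text
clock: 26.4
tcp_pos: [446.8, -166.5, 107.1]
eef_rot: [-3.141, -0.001, 1.576]
wrist_force: [0.2, 0.2, -0.3]
gripper_width: 25.5
grasp_force: 0.0
```

```bash
python3 - <<'E'
from h import *
c=grab("wrist"); pickle.dump(c,open("g7.pkl","wb"))
print(held(c,(4,40),0,(385,490,-230,-110))); go(441.5,-167.5,90)
X=cloud(c); Q=np.concatenate([q for m,q in comps(c,(0,90,30),(16,255,255),(4,40),box=(385,490,-230,-110))])
for lo,hi in((-197,-187),(-180,-155),(-147,-137)):
    B=Q[(Q[:,1]>lo)&(Q[:,1]<hi)]; print(lo,np.percentile(B[:,0],[1,99]).round(1),np.percentile(B[:,2],95))
print(np.percentile(Q[:,1],[.5,99.5]))
cv2.imwrite("pics/g7.png",c["pixels"])
E
```

```text
(1512, np.float64(0.0), (array([ 428.2, -163.2]), np.float64(37.1), np.float64(74.6)), array([ 9.6, 24.3]))
tcp [ 447.  -166.7  107.3] rot [-180.    -0.    90.3] w 25.6 shift cm -0.08 -0.55 turn rz 0.3
-197 [409.8 442.4] 23.688201618571536
-180 [435.7 446.7] 23.994824145993764
-147 [410.1 444.8] 23.89289462768541
[-200.50020153 -125.87191632]
```

View pics/g7.png

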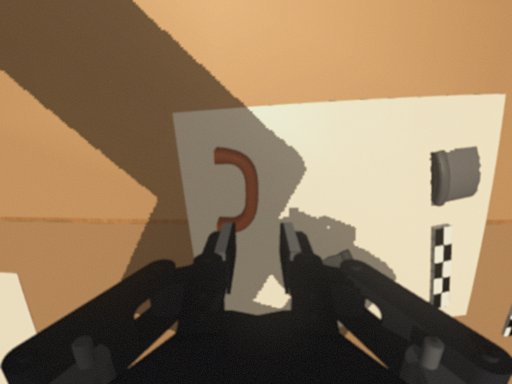

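g7 shows the handle with its back bar at (253,188), open to the left. The fingers line up after a 5.5 mm shift to −y of the tool.

Call:
step_arm(
  moves=[
    [-0.08,-0.55,2.5,0,0,0.3],
    [0,0,2.5,0,0,0],
    [0,0,2,0,0,0],
    [0,0,1.4,0,0,0],
    [0,0,0.9,0,0,0],
    [0,0,0.5,0,0,0],
    [0,0,0.3,0,0,0],
    [0,0,0.15,0,0,0],
    [0,0,0,0,0,0],
    [0,0,0,0,0,0],
    [0,0,0,0,0,0],
  ],
)

```text
clock: 27.37
tcp_pos: [442.2, -169.0, 5.5]
eef_rot: [3.141, 0.001, 1.57]
wrist_force: [-0.8, -0.1, 0.2]
gripper_width: 25.2
grasp_force: 0.0
```

Call:
step_arm(
  moves=[
    [0,0,0,0,0,0],
    [0,0,0,0,0,0],
    [0,0,0,0,0,0],
    [0,0,0,0,0,0],
    [0,0,0,0,0,0],
    [0,0,0,0,0,0],
    [0,0,0,0,0,0],
  ],
  fingers=0.0,
  force=30,
)

```text
clock: 27.95
tcp_pos: [442.1, -169.0, 5.5]
eef_rot: [3.141, 0.001, 1.57]
wrist_force: [-0.8, 0.0, 6.3]
gripper_width: 11.6
grasp_force: 29.8
```

Call:
step_arm(
  moves=[
    [0,0,-0.2,0,0,0],
    [0,0,-0.4,0,0,0],
    [0,0,-0.8,0,0,0],
    [0,0,-2,0,0,0],
    [0,0,-2.5,0,0,0],
    [0,0,-3,0,0,0],
    [0,0,0,0,0,6.97],
    [0,0,0,0,0,6.97],
    [0,0,0,0,0,6.97],
    [0,0,0,0,0,6.97],
    [0,0,0,0,0,6.97],
    [0,0,0,0,0,6.97],
    [0,0,0,0,0,6.97],
    [0,0,0,0,0,6.97],
    [0,0,0,0,0,6.97],
    [0,0,0,0,0,6.97],
    [0,0,0,0,0,6.97],
    [0,0,0,0,0,6.97],
    [0,0,0,0,0,6.97],
    [0,0,0,0,0,6.97],
  ],
)

```text
clock: 29.62
tcp_pos: [441.6, -168.7, 94.5]
eef_rot: [3.141, -0.0, -0.14]
wrist_force: [1.0, 0.2, -0.7]
gripper_width: 11.5
grasp_force: 29.2
```

```bash
python3 - <<'E'
from h import *
ex=np.array([.991,-.132]);ey=np.array([.132,.991]); H=np.array([533,218.7])-87*ey; print(H,H-13*ey)
go(*(H-13*ey),-7.6)
E
```

```text
[521.516 132.483] [519.8 119.6]
tcp [ 441.6 -168.7   94.5] rot [180.  -0.  -8.] w 11.5 shift cm 3.94 -29.61 turn rz -0.4
```

Call:
step_arm(
  moves=[
    [0.2,-1.6,0,0,0,0],
    [0.46,-3.5,0,0,0,0],
    [0.46,-3.5,0,0,0,0],
    [0.46,-3.5,0,0,0,0],
    [0.46,-3.5,0,0,0,0],
    [0.46,-3.5,0,0,0,0],
    [0.46,-3.5,0,0,0,0],
    [0.46,-3.5,0,0,0,0],
    [0.46,-3.5,0,0,0,0],
    [0.46,-3.5,0,0,0,0],
    [0,0,0,0,0,0],
    [0,0,0,0,0,0],
    [0,0,0,0,0,0],
    [0,0,0,0,0,0],
    [0,0,0,0,0,0],
  ],
)

```text
clock: 30.87
tcp_pos: [528.3, 152.3, 93.9]
eef_rot: [3.141, 0.001, -0.135]
wrist_force: [0.1, -0.6, -0.3]
gripper_width: 11.3
grasp_force: 29.4
```

```bash
python3 - <<'E'
from h import *
c=grab("wrist"); pickle.dump(c,open("g8.pkl","wb")); go(519.8,119.6,-7.6)
box=(440,600,80,190)
X=cloud(c); Q=np.concatenate([q for m,q in comps(c,(0,90,30),(16,255,255),(75,130),box=box)])
for a in(-11.6,-9.6,-7.6,-5.6,-3.6): print(a,box_at(Q,a))
print(belly(c,(490,590,165,280)))
cv2.imwrite("pics/g8.png",c["pixels"])
E
```

```text
tcp [528.5 152.3  94. ] rot [180.    0.   -7.8] w 11.2 shift cm -0.43 3.36 turn rz -0.2
-11.6 (array([537.2, 165.3]), np.float64(69.6), np.float64(40.0))
-9.6 (array([537.2, 164.9]), np.float64(70.5), np.float64(38.8))
-7.6 (array([537.3, 164.5]), np.float64(71.2), np.float64(37.5))
-5.6 (array([537.5, 163.9]), np.float64(72.0), np.float64(36.5))
-3.6 (array([537.6, 163.3]), np.float64(72.6), np.float64(35.5))
(np.int64(-7), (array([530.1, 220.8]), np.float64(77.9), np.float64(76.6)))
```

View pics/g8.png

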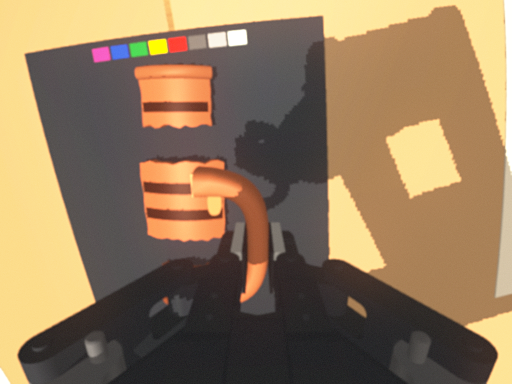

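g8 shows the handle held at (245,230), ends towards the belly sherd (left in the image), with the rim and belly sherds aligned. I overshot by 3.4 cm, so I'll back off and lower.

Call:
step_arm(
  moves=[
    [-0.29,1.68,0,0,0,-0.2],
    [-0.29,1.68,0,0,0,0],
    [0,0,0,0,0,0],
    [0,0,2,0,0,0],
    [0,0,2,0,0,0],
    [0,0,1.6,0,0,0],
    [0,0,1.1,0,0,0],
    [0,0,0.7,0,0,0],
    [0,0,0.4,0,0,0],
    [0,0,0.2,0,0,0],
    [0,0,0.1,0,0,0],
    [0,0,0,0,0,0],
    [0,0,0,0,0,0],
    [0,0,0,0,0,0],
    [0,0,0,0,0,0],
  ],
)

```text
clock: 32.17
tcp_pos: [519.0, 121.1, 13.4]
eef_rot: [-3.141, -0.001, -0.13]
wrist_force: [0.1, 0.1, -0.8]
gripper_width: 11.3
grasp_force: 29.4
```

```bash
python3 - <<'E'
from h import *
go(518.4,119.5,-7.6)
E
```

```text
tcp [519.  121.1  13.4] rot [-180.    -0.    -7.4] w 11.3 shift cm -0.04 0.16 turn rz 0.2
```

Call:
step_arm(
  moves=[
    [-0.04,0.16,0.15,0,0,0.2],
    [0,0,0.12,0,0,0],
    [0,0,0.1,0,0,0],
    [0,0,0.08,0,0,0],
    [0,0,0.04,0,0,0],
    [0,0,0,0,0,0],
    [0,0,0,0,0,0],
    [0,0,0,0,0,0],
  ],
)

```text
clock: 32.83
tcp_pos: [518.0, 119.4, 8.5]
eef_rot: [3.141, 0.0, -0.134]
wrist_force: [-2.1, -1.4, 7.0]
gripper_width: 11.3
grasp_force: 30.4
```

Call:
step_arm(
  moves=[
    [0,0,0,0,0,0],
    [0,0,0,0,0,0],
    [0,0,0,0,0,0],
    [0,0,-0.3,0,0,0],
    [0,0,-0.6,0,0,0],
    [0,0,-1.5,0,0,0],
    [0,0,-3,0,0,0],
    [0,0,-3.5,0,0,0],
    [0,0,-3.5,0,0,0],
    [0,0,0,0,0,6.5],
    [0,0,0,0,0,6.5],
    [0,0,0,0,0,6.5],
    [0,0,0,0,0,6.5],
    [0,0,0,0,0,6.5],
    [0,0,0,0,0,6.5],
    [0,0,0,0,0,6.5],
    [0,0,0,0,0,6.5],
    [0,0,0,0,0,6.5],
    [0,0,0,0,0,6.5],
    [0,0,0,0,0,6.5],
  ],
  fingers=0.28,
)

```text
clock: 34.5
tcp_pos: [518.5, 109.8, 132.1]
eef_rot: [-3.137, 0.023, -1.363]
wrist_force: [0.9, -1.1, 0.5]
gripper_width: 23.8
grasp_force: 0.0
```

Call:
step_arm(
  moves=[
    [3.54,-0.49,0,0,0,0],
    [3.54,-0.49,0,0,0,0],
    [3.54,-0.49,0,0,0,0],
    [3.54,-0.49,0,0,0,0],
    [3.54,-0.49,0,0,0,0],
    [3.54,-0.49,0,0,0,0],
    [3.54,-0.49,0,0,0,0],
    [3.54,-0.49,0,0,0,0],
    [3.54,-0.49,0,0,0,0],
    [3.54,-0.49,0,0,0,0],
    [3.54,-0.49,0,0,0,0],
    [0,0,0,0,0,0],
    [0,0,0,0,0,0],
    [0,0,0,0,0,0],
    [0,0,0,0,0,0],
    [0,0,0,0,0,0],
  ],
  fingers=0.4,
)

```text
clock: 35.83
tcp_pos: [650.7, -260.3, 123.1]
eef_rot: [-3.138, 0.023, -1.363]
wrist_force: [-0.6, 0.0, 0.4]
gripper_width: 34.6
grasp_force: 0.0
```

```bash
cat >> h.py <<'E'
def bar(c,zr,box,a0):
    X=cloud(c); P=X; m=(P[...,2]>zr[0])&(P[...,2]<zr[1])&(P[...,0]>box[0])&(P[...,0]<box[1])&(P[...,1]>box[2])&(P[...,1]<box[3])
    k,L,s,_=cv2.connectedComponentsWithStats(m.astype(np.uint8)); i=1+s[1:,4].argmax(); Q=X[L==i]
    b=min(np.arange(a0-12,a0+12.1,.5),key=lambda a:np.prod(box_at(Q,a)[1:])); return len(Q),b,box_at(Q,b),np.median(Q[:,2])
E
python3 - <<'E'
from h import *
c=grab("wrist"); pickle.dump(c,open("g9.pkl","wb")); go(644.9,-252.7,-79)
print(bar(c,(5.5,14),(590,700,-320,-190),11))
cv2.imwrite("pics/g9.png",c["pixels"])
E
```

```text
tcp [ 650.8 -260.4  123.2] rot [-179.8    1.3  -78.1] w 34.1 shift cm -0.87 0.43 turn rz 0.9
(1708, np.float64(11.0), (array([ 644.9, -253.3]), np.float64(17.8), np.float64(98.7)), np.float64(9.608923973613484))
```

View pics/g9.png

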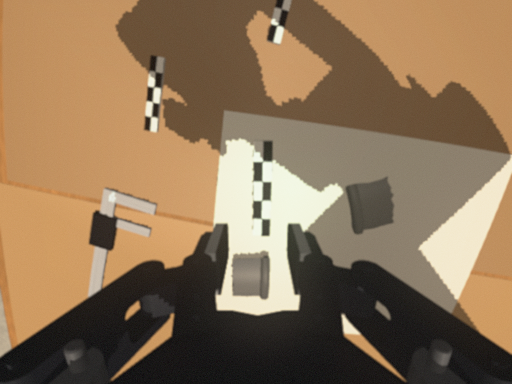

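g9 shows the long bar at (262,188) between the fingers; the shorter ones lie at (153,93) and (280,20). The tool has picked up a 1.3° tilt, so I'll compute the correction.

```bash
python3 - <<'E'
from h import *
from scipy.spatial.transform import Rotation as S
o=observe(); print(o["eef_rot"],o["joint_positions"])
R=S.from_euler("xyz",o["eef_rot"]); T=S.from_euler("xyz",[180,0,-79],degrees=True)
print("rotvec deg tool",np.degrees((R.inv()*T).as_rotvec()).round(2))
E
```

```text
[-3.1381115   0.02298087 -1.36293818] [-0.4897067   0.60367759  1.37166643  0.02148119  1.17842531  2.4357327 ]
rotvec deg tool [-0.19  1.32  0.91]
```

Call:
step_arm(
  moves=[
    [0,0,0,-0.2,1.3,0.9],
    [-0.85,0.43,2,0,0,0],
    [0,0,2,0,0,0],
    [0,0,0,0,0,0],
    [0,0,0,0,0,0],
    [0,0,0,0,0,0],
    [0,0,0,0,0,0],
  ],
)

```text
clock: 36.47
tcp_pos: [646.4, -254.8, 84.5]
eef_rot: [-3.14, -0.002, -1.38]
wrist_force: [-0.4, -0.7, 0.5]
gripper_width: 34.1
grasp_force: 0.0
```

```bash
python3 - <<'E'
from h import *
go(644.9,-253,-79)
E
```

```text
tcp [ 646.4 -254.8   84.5] rot [-1.799e+02 -1.000e-01 -7.910e+01] w 34.1 shift cm -0.21 0.12 turn rz -0.1
```

Call:
step_arm(
  moves=[
    [-0.2,0.12,2,0,0,0],
    [0,0,2,0,0,0],
    [0,0,1.6,0,0,0],
    [0,0,1.1,0,0,0],
    [0,0,0.7,0,0,0],
    [0,0,0.4,0,0,0],
    [0,0,0.2,0,0,0],
    [0,0,0,0,0,0],
    [0,0,0,0,0,0],
    [0,0,0,0,0,0],
    [0,0,0,0,0,0],
  ],
)

```text
clock: 37.38
tcp_pos: [644.3, -252.9, 3.7]
eef_rot: [-3.14, -0.001, -1.38]
wrist_force: [-0.1, -0.8, -0.4]
gripper_width: 34.1
grasp_force: 0.0
```

Call:
step_arm(
  moves=[
    [0,0,0,0,0,0],
    [0,0,0,0,0,0],
    [0,0,0,0,0,0],
    [0,0,0,0,0,0],
    [0,0,0,0,0,0],
    [0,0,0,0,0,0],
    [0,0,0,0,0,0],
  ],
  fingers=0.05,
  force=25,
)

```text
clock: 37.97
tcp_pos: [644.2, -252.8, 3.5]
eef_rot: [-3.141, -0.001, -1.38]
wrist_force: [-0.9, 0.9, 5.9]
gripper_width: 17.1
grasp_force: 25.2
```

Call:
step_arm(
  moves=[
    [0,0,-0.2,0,0,0],
    [0,0,-0.4,0,0,0],
    [0,0,-1.0,0,0,0],
    [0,0,-2,0,0,0],
    [0,0,-2.5,0,0,0],
    [0,0,-3,0,0,0],
    [-2,-0.02,0,0,0,0],
    [-3.7,-0.04,0,0,0,0],
    [-3.7,-0.04,0,0,0,0],
    [-3.7,-0.04,0,0,0,0],
    [-3.7,-0.04,0,0,0,0],
    [-3.7,-0.04,0,0,0,0],
    [-3.7,-0.04,0,0,0,0],
    [-3.7,-0.04,0,0,0,0],
    [-3.7,-0.04,0,0,0,0],
    [-3.7,-0.04,0,0,0,0],
    [-3.7,-0.04,0,0,0,0],
    [-3.7,-0.04,0,0,0,0],
    [-3.7,-0.04,0,0,0,0],
    [-3.7,-0.04,0,0,0,0],
  ],
)

```text
clock: 39.63
tcp_pos: [551.9, 198.3, 95.7]
eef_rot: [-3.122, 0.092, -1.307]
wrist_force: [0.6, 0.5, 0.3]
gripper_width: 16.9
grasp_force: 24.6
```

Call:
step_arm(
  moves=[
    [-3.7,-0.04,0,0,0,0],
    [-1.8,0,0,0,0,0],
    [0,0,0,0,0,0],
    [0,0,0,0,0,-6.5],
    [0,0,0,0,0,-6.5],
    [0,0,0,0,0,-6.5],
    [0,0,0,0,0,-6.5],
    [0,0,0,0,0,-6.5],
    [0,0,0,0,0,-6.5],
    [0,0,0,0,0,-6.5],
    [0,0,0,0,0,-6.5],
    [0,0,0,0,0,-6.5],
    [0,0,0,0,0,-6.5],
    [0,0,0,0,0,-6.5],
    [0,0,0,0,0,0],
    [0,0,0,0,0,0],
    [0,0,0,0,0,0],
    [0,0,0,0,0,0],
  ],
)

```text
clock: 41.13
tcp_pos: [539.8, 234.4, 97.2]
eef_rot: [-3.016, 0.013, -0.039]
wrist_force: [-0.7, 0.1, -0.6]
gripper_width: 17.2
grasp_force: 24.6
```

```bash
python3 - <<'E'
from h import *
from scipy.spatial.transform import Rotation as S
go(543.4,294.6,-7.6); o=observe()
R=S.from_euler("xyz",o["eef_rot"]); T=S.from_euler("xyz",[180,0,-7.6],degrees=True)
print("rotvec deg tool",np.degrees((R.inv()*T).as_rotvec()).round(2))
c=grab("wrist"); pickle.dump(c,open("g10.pkl","wb")); cv2.imwrite("pics/g10.png",c["pixels"])
E
```

```text
tcp [539.8 234.4  97.2] rot [-172.8    0.7   -2.2] w 17.2 shift cm -0.43 -6.01 turn rz 5.4
rotvec deg tool [-7.14  1.08  5.3 ]
```

View pics/g10.png

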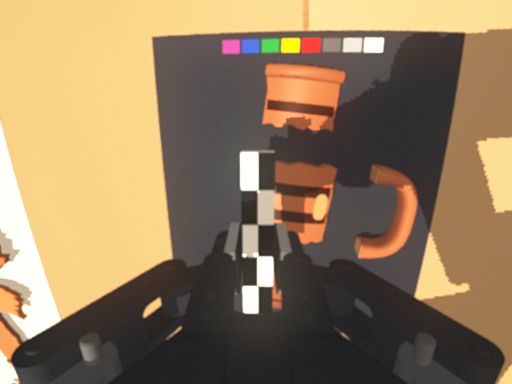

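g10 shows the bar still held at (257,230), but the tool is tilted because joint 6 hit its limit on the way. At this yaw it is in range again, so I'll straighten and shift.

Call:
step_arm(
  moves=[
    [0,0,0,-3.55,0.54,2.65],
    [0,0,0,-3.55,0.54,2.65],
    [-0.22,-3,0,0,0,0],
    [-0.21,-3,0,0,0,0],
    [0,0,0,0,0,0],
    [0,0,0,0,0,0],
    [0,0,0,0,0,0],
    [0,0,0,0,0,0],
    [0,0,0,0,0,0],
  ],
)

```text
clock: 41.93
tcp_pos: [542.8, 293.8, 97.1]
eef_rot: [-3.141, 0.001, -0.131]
wrist_force: [1.0, -0.0, -0.8]
gripper_width: 17.0
grasp_force: 24.7
```

```bash
python3 - <<'E'
from h import *
from scipy.spatial.transform import Rotation as S
go(543.4,294.6,-7.6); o=observe()
R=S.from_euler("xyz",o["eef_rot"]); T=S.from_euler("xyz",[180,0,-7.6],degrees=True)
print("rotvec deg tool",np.degrees((R.inv()*T).as_rotvec()).round(2),o["grasp_force"])
c=grab("wrist"); pickle.dump(c,open("g11.pkl","wb")); cv2.imwrite("pics/g11.png",c["pixels"])
X=cloud(c); t=o["tcp_pos"]; Q=X[(X[...,2]>80)&(X[...,2]<115)&(np.hypot(X[...,0]-t[0],X[...,1]-t[1])<75)]
a=np.radians(-7.6); e=np.array([np.cos(a),np.sin(a)]);g=np.array([-e[1],e[0]]); L=(Q[:,:2]-t[:2])@e; W=(Q[:,:2]-t[:2])@g
for lo in range(-60,65,10):
    m=(L>lo)&(L<lo+10)&(abs(W)<14); print(lo,m.sum(),Q[m,2].mean().round(1) if m.any() else 0, np.percentile(W[m],[2,50,98]).round(1) if m.any() else 0)
print(L[abs(W)<8].max(),L[abs(W)<8].min())
E
```

```text
tcp [542.8 293.8  97.1] rot [-180.     0.    -7.5] w 17.0 shift cm 0.05 -0.08 turn rz 0.1
rotvec deg tool [-0.03  0.03  0.08] 24.654034674167633
-60 0 0 0
-50 363 103.0 [-8.8 -0.2  9.1]
-40 398 103.0 [-8.6  0.4  9. ]
-30 437 103.1 [-8.4 -0.1  8.8]
-20 450 103.0 [-8.3 -0.1  8.6]
-10 514 103.4 [-8.3  0.5  8.8]
0 539 103.6 [-8.3  0.5  8.8]
10 770 104.7 [-13.3  -0.   13.3]
20 590 103.0 [-8.5  0.6  9.1]
30 623 103.0 [-8.3  0.1  9. ]
40 662 103.0 [-8.3  0.1  8.9]
50 109 100.7 [-8.1  0.1  8.8]
60 0 0 0
50.92947623943983 -49.38054718280608
```

Call:
step_arm(
  moves=[
    [0,-0.06,2,0,0,0],
    [0,0,2.3,0,0,0],
    [0,0,1.8,0,0,0],
    [0,0,1.2,0,0,0],
    [0,0,0.7,0,0,0],
    [0,0,0.4,0,0,0],
    [0,0,0.2,0,0,0],
    [0,0,0,0,0,0],
    [0,0,0,0,0,0],
    [0,0,0,0,0,0],
    [0,0,0,0,0,0],
  ],
)

```text
clock: 42.9
tcp_pos: [543.7, 295.8, 12.0]
eef_rot: [-3.14, -0.001, -0.13]
wrist_force: [-0.7, 0.4, -0.2]
gripper_width: 17.0
grasp_force: 24.7
```

```bash
python3 - <<'E'
from h import *
go(542.9,294.6,-7.6); print(observe()["wrist_force"])
E
```

```text
tcp [543.7 295.8  12. ] rot [-1.799e+02 -1.000e-01 -7.400e+00] w 17.0 shift cm -0.06 0.13 turn rz 0.2
[-0.7144864   0.37920088 -0.23454319]
```

Call:
step_arm(
  moves=[
    [-0.06,0.12,0.15,0,0,0.2],
    [0,0,0.15,0,0,0],
    [0,0,0.1,0,0,0],
    [0,0,0.08,0,0,0],
    [0,0,0.04,0,0,0],
    [0,0,0,0,0,0],
    [0,0,0,0,0,0],
    [0,0,0,0,0,0],
  ],
)

```text
clock: 43.57
tcp_pos: [542.2, 294.4, 6.5]
eef_rot: [-3.141, 0.0, -0.133]
wrist_force: [-0.3, -0.6, 6.5]
gripper_width: 16.8
grasp_force: 25.3
```

Call:
step_arm(
  moves=[
    [0,0,0,0,0,0],
    [0,0,0,0,0,0],
    [0,0,0,0,0,0],
    [0,0,-0.3,0,0,0],
    [0,0,-0.6,0,0,0],
    [0,0,-1.5,0,0,0],
    [0,0,-3,0,0,0],
    [0,0,-3.5,0,0,0],
    [0,0,-3.5,0,0,0],
    [0,0,-3.5,0,0,0],
    [-2.44,1.92,-1.5,0,0,0],
    [-2.44,1.92,-1.5,0,0,0],
    [-2.44,1.92,-1.5,0,0,0],
    [-2.44,1.92,-1.5,0,0,0],
    [0,0,0,0,0,0],
    [0,0,0,0,0,0],
    [0,0,0,0,0,0],
    [0,0,0,0,0,0],
    [0,0,0,0,0,0],
  ],
  fingers=0.34,
)

```text
clock: 45.15
tcp_pos: [436.1, 231.5, 224.5]
eef_rot: [-3.141, 0.0, -0.133]
wrist_force: [-1.0, 0.7, 0.7]
gripper_width: 28.8
grasp_force: 0.0
```

```bash
cat >chk.py <<'E'
from h import *
import sys
c=grab("wrist"); pickle.dump(c,open(sys.argv[1]+".pkl","wb")); cv2.imwrite("pics/%s.png"%sys.argv[1],cv2.resize(c["pixels"],(768,576)))
X=cloud(c); C=np.array([533.2,218.3]); a=np.radians(-7.6); e=np.array([np.cos(a),np.sin(a)]);g=np.array([-e[1],e[0]])
cam=-c["R"].T@c["t"]; print("cam",(cam[:2]-C)@e,(cam[:2]-C)@g,cam[2],observe()["tcp_pos"])
for n,cen in dict(belly=(0,0),rim=(88,0),base=(-87,0),handle=(0,-87),bar=(0,77)).items():
    l=(X[...,:2]-C)@e-cen[0]; w=(X[...,:2]-C)@g-cen[1]
    m=(abs(l)<(58 if n in("bar","handle") else 44))&(abs(w)<(16 if n=="bar" else 27 if n=="handle" else 44))&(X[...,2]>7.5)&(X[...,2]<40)
    k,L,s,_=cv2.connectedComponentsWithStats(m.astype(np.uint8)); i=1+s[1:,4].argmax(); Q=np.c_[l[L==i],w[L==i]]
    b=min(np.arange(-10,10.1,.5),key=lambda t:np.prod(box_at(Q,t)[1:])); print(n,len(Q),"offset",box_at(Q,0),"yaw err",b,box_at(Q,b)[1:])
E
python3 chk.py f1
```

```text
cam -27.3996569944143 0.4127183321737981 366.32151283482 [435.98929942 231.43972819 224.35079812]
belly 3370 offset (array([-0.6,  0.1]), np.float64(69.8), np.float64(71.5)) yaw err 1.5 (np.float64(70.0), np.float64(71.0))
rim 1686 offset (array([-5.6,  0.8]), np.float64(38.1), np.float64(56.4)) yaw err 0.0 (np.float64(38.1), np.float64(56.4))
base 1387 offset (array([-1.1, -0.7]), np.float64(44.9), np.float64(55.6)) yaw err -0.5 (np.float64(44.8), np.float64(55.6))
handle 1097 offset (array([-0.1,  1.9]), np.float64(79.8), np.float64(37.5)) yaw err -0.5 (np.float64(79.8), np.float64(37.5))
bar 1218 offset (array([-0.4,  0. ]), np.float64(98.0), np.float64(18.6)) yaw err -0.5 (np.float64(98.0), np.float64(18.4))
```

View pics/f1.png

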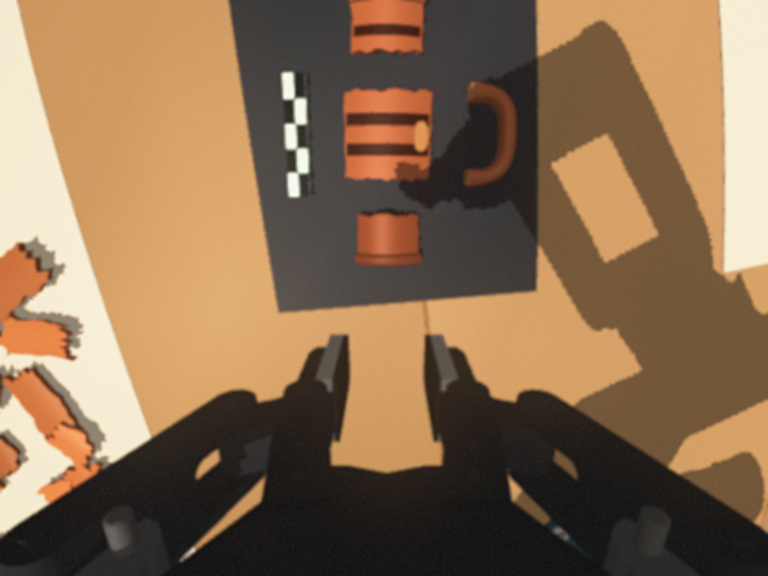

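f1 (768-wide) shows everything in place:
- Belly sherd (388,133), rim (388,25), base with its foot to the robot (388,238), handle with its ends to the belly sherd (490,135), bar (296,135).
- All measured offsets are within 2 mm, apart from the rim, which the picture's edge cuts off; it measured on target earlier.

The arm is clear, so I'm handing in.

```bash
python3 -c "
from bench import finish_job; print(finish_job())"
```

```text
the job is handed in; nothing more can be done
None
```

The job is handed in at about 45 s: rim, base, handle and scale bar lie around the belly sherd, all let go, each centred to about 2 mm and square to within about half a degree, gaps about 3 cm (handle nearer 2.8), and neither the belly sherd nor the grey sherds were touched.

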